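Load the watch-cleaning basket carrier

TASK

Load the basket carrier for the watch-cleaning machine, one piece at a time: first the basket with the large gilt plates, then the quartered basket of wheels on it, then the brass basket of blue screws, each nested fully home and level in the one below, and close the stack with the knobbed lid. Carry the baskets level so nothing spills, set each piece down without dropping it and let go before fetching the next, and leave the bail, loupe, parts tray and clock where they lie.

Things in the scene. Friction and masses are not known exactly. Their poses are not given: they have to be found in the camera images.
- basket_plates: Steel cleaning basket with large gilt movement plates, undivided. 58 mm wide, 20 high: wall z 4-20 mm (2 thick, mouth 54) on a tapered foot z 0-4 (45 to 49 wide) that drops into the mouth below until the shoulder at z=4 rests on that rim; 2 mm play, 16 mm pitch. Contents fixed, below the mouth. Grip across the wall from above. 55-140 g. Origin: centre of foot's underside, z up; stands on bench.
- basket_wheels: Steel basket quartered by an upright cross, a gilt wheel in each. 58 mm wide, 20 high: wall z 4-20 mm (2 thick, mouth 54) on a tapered foot z 0-4 (45 to 49 wide) that drops into the mouth below until the shoulder at z=4 rests on that rim; 2 mm play, 16 mm pitch. Contents fixed, below the mouth. Grip across the wall from above. 55-140 g. Origin: centre of foot's underside, z up; stands on bench.
- basket_screws: Brass basket, dark floor strewn with blue screws, undivided. 58 mm wide, 20 high: wall z 4-20 mm (2 thick, mouth 54) on a tapered foot z 0-4 (45 to 49 wide) that drops into the mouth below until the shoulder at z=4 rests on that rim; 2 mm play, 16 mm pitch. Contents fixed, below the mouth. Grip across the wall from above. 55-140 g. Origin: centre of foot's underside, z up; stands on bench.
- lid: Steel lid with black knob: tapered foot z 0-4 mm (45 to 49 mm wide), plate 58 mm wide z 4-7, upright round knob 15 mm diameter z 7-25. Nests on a basket as a basket does: its foot drops into the 54 mm mouth, plate on the rim, origin 16 mm above the basket's. 40-85 g. Origin: centre of the foot's underside, z up. Lies knob up on the bench.
- carrier: Basket carrier, fixed on the bench: black round foot plate 84 mm wide, 4 mm thick, with a steel seat ring (outside 62, inside 54 mm) whose rim is 10 mm above the bench; three small steel lugs around it, no higher than the rim. Origin: centre of its underside, at bench level, z up. A seated basket's origin is 6 mm above this one.
- bail: Bystander: the clamping bail of the carrier, a loose U-shaped steel strip frame lying flat, 86 x 70 mm, 8 mm high, with a short brass screw in it. Origin: centre of its underside. Not used in this job.
- loupe: Bystander: black watchmaker's eyeglass standing wide end down, 34 mm diameter, 34 mm high, loose and light. Origin: centre of its underside.
- parts_tray: Bystander: loose white square tray 62 x 62 mm, 18 mm high, with brass gears in it. Origin: centre of its underside.
- clock: Bystander: loose drum-shaped alarm clock case lying on its back with brass movement showing, 72 mm diameter, 41 mm high over its pillars; a red stud sticks out 5 mm from its side. Origin: centre of its underside.
Things that resemble listed ones, but are neither listed nor needed, are in the scene too. Leave any green look-alike of the basket_wheels alone. What is shaped like the lid but pink is not meant.

How it is judged:
By the outcome, as a careful person would: the job done as asked, in the order asked, and still so for the second after the job is handed in, with the robot touching nothing.
It also fails if it takes over 120 s, if anything falls off the work surface, if the arm or the gripper's body presses on something with over 40 N, if the wrist force passes 120 N, or if a joint passes its speed limit or range.

ROBOT

A 6-joint arm with a two-finger parallel gripper is mounted at the origin on the work surface. World frame = base frame: x ahead of the robot, y to its left, z up, the work surface at z = 0. Lengths are in m, angles in rad, forces in N, time in s.
With the tool pointing down it reaches from about 0.3 to 0.875 m from the base axis. Payload 6.4 kg.
Tool frame: the origin (TCP) lies midway between the tips of the shut fingers; the grasp point (between the pads) lies 19 mm behind it; x points along the fingers, y is the direction in which the jaws open and shut, and the axes are right-handed (so a half turn about x gives the same grasp; the last joint's range is limited). The gripper opens to 85 mm and grips with 20 to 120 N. Pads are 22 mm wide; open, the fingers measure 114 mm over their backs; the gripper's body (76 mm by 85 mm) begins 54 mm behind the grasp point. The pads swing forward as they close: fully open they stand 13 mm farther back than shut.
Start: joints at [1.066, 0.181, 1.607, -0, 1.354, -0.206], TCP at [0.169, 0.55, 0.231] pointing down, gripper open.
Joint ranges: [-2.99, 2.99], [-0.89, 2.07], [0.3, 2.58], [-1.14, 4.28], [0, 2.63], [-3.12, 3.12]. Speed limits (rad/s): [2.57, 2.57, 3.01, 3.14, 3.14, 3.14].

INTERFACE

Orientations are given as a unit quaternion [w, x, y, z].
In Python, from bench import ctrl gives the robot as it stands.
- The arm moves only by the tool step_arm, never from a script. Its argument "motion" is a list of rows, each a list of 7 numbers: the shift along the tool's x, y, z in mm, then the turn, a rotation vector about the tool's x, y, z in degrees, then the closure in counts, from 0 (fully open) to 255 (shut). In form: [[tx, ty, tz, rx, ry, rz, hand], ...]. A call has 1 to 10 rows; each row is the pose to reach, as a shift and turn from the pose commanded when the call began, along the tool's axes at that moment; what a row does not reach only later rows make up. A row lasts 1/8 s, in which the tool goes at most 62.5 mm and 10.7 degrees, less where a joint would pass 70% of its speed; a pose out of reach is approached as far as the arm can. A call with a gripper value outside its range is refused whole. The fingers move at their own pace and stop on an object; the grip force is fixed at half the most. Time passes only in rows, so rows that repeat a pose let the fingers close. It gives the time, the measured TCP pose, the force and the opening at its end, in the units of the state.
- ctrl.get_obs(): the state, without advancing time (a new reading comes with each control period).
- ctrl.camera(name): name is "side" or "top"; returns (picture, depth): 400x640x3 uint8, red, green, blue; 400x640 float32, m along the optical axis (not along the pixel's ray), 0 where there is no reading.
- ctrl.camera_info(name): a dict with "fx", "fy", "cx", "cy" (pixels), "dist_coeffs" ([k1, k2, p1, p2, k3] as OpenCV has them; the pictures are not rectified), "T" (4x4, takes a point from camera to world coordinates). Camera axes: x right, y down, z forward; pixel columns grow to the right and rows downward; lengths in m; the calibration is good to about 2 mm. A picture is of the moment at which its call begins. camera_info takes no time and is no camera call.
- ctrl.hand_in(): hands the job in, once; it reports no verdict.
The state is a dict: "time_s": time; "q": joint angles; "dq": joint speeds; "joint_efforts": joint torques, N m; "eef_pos": TCP position; "eef_rot": TCP orientation; "wrist_force": force on the tool from outside, world axes, zero at the start; "torque": the same for the moment, N m; "opening": opening from 0.0 (shut) to 1.0 (fully open).
Only numpy, scipy, OpenCV 4.12 (cv2) and the standard library are available. Lean on these libraries where they do the work, as an engineer would, in place of code of your own. Each camera call takes 0.05 s, during which the arm holds its last target. There are 200 camera calls.

## Working session

There is one attempt and no reset: what is moved stays moved. The work goes in short steps, Python scripts to look and compute and a tool call to move; the robot and the scene stay as the last step left them, time stands still between calls to the robot, and variables do not carry over. Pictures are saved under pics/ and viewed, about 12 in all and at most 16, crops included, and the job is handed in when it is done.

Besides the shell and the picture viewer there is one more tool, called by a JSON object that holds its "op" and its "data". step_arm: Moves the arm, as the interface text tells. Its arguments: {"type":"object","properties":{"motion":{"type":"array","items":{"type":"array","items":{"type":"number"}}}},"required":["motion"]}

```bash
mkdir -p pics
python3 - <<'E'
from bench import ctrl
import cv2,numpy as np
for n in("top","side"):
    p,d=ctrl.camera(n); cv2.imwrite(f"pics/{n}0.png",p[:,:,::-1]); np.save(f"{n}0.npy",d)
    i=ctrl.camera_info(n); print(n,{k:np.round(v,4).tolist() for k,v in i.items()})
o=ctrl.get_obs();print({k:np.round(v,4).tolist() for k,v in o.items()})
E
```

```text
top {'fx': 488.6025, 'fy': 488.6025, 'cx': 323.6072, 'cy': 190.6219, 'dist_coeffs': [-0.0865, 0.0, 0.0, 0.0, 0.0], 'T': [[-0.017, -0.9945, 0.1038, 0.3891], [-0.9994, 0.0199, 0.0271, -0.0194], [-0.0291, -0.1033, -0.9942, 1.0364], [0.0, 0.0, 0.0, 1.0]]}
side {'fx': 374.1611, 'fy': 374.1611, 'cx': 324.0595, 'cy': 210.2534, 'dist_coeffs': [-0.003, 0.0, 0.0, 0.0, 0.0], 'T': [[-0.8628, -0.3719, 0.3425, 0.2152], [-0.5056, 0.6383, -0.5805, 0.4346], [-0.0027, -0.674, -0.7387, 0.5942], [0.0, 0.0, 0.0, 1.0]]}
{'time_s': 0.1, 'q': [1.0657, 0.1815, 1.6079, -0.0, 1.3538, -0.2063], 'dq': [-0.0, -0.0028, -0.0032, 0.0003, 0.0002, -0.0013], 'joint_efforts': [-0.0003, -44.5868, -35.2246, -0.0002, 0.004, -0.0], 'eef_pos': [0.169, 0.5491, 0.2305], 'eef_rot': [0.699, 0.1047, 0.6994, -0.1058], 'wrist_force': [0.0411, 0.0914, -0.1748], 'torque': [0.0228, 0.0493, 0.0149], 'opening': 1.0059}
```

View pics/top0.png

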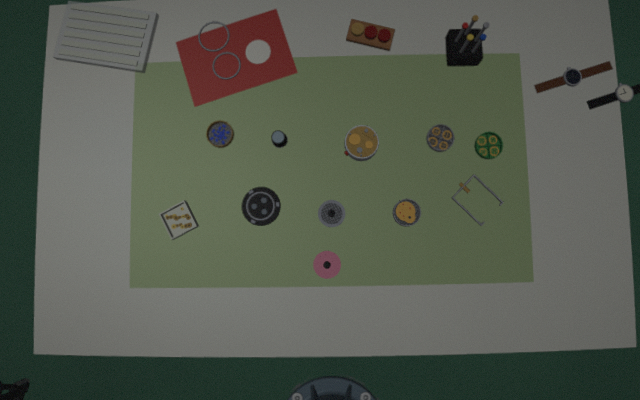

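View pics/side0.png

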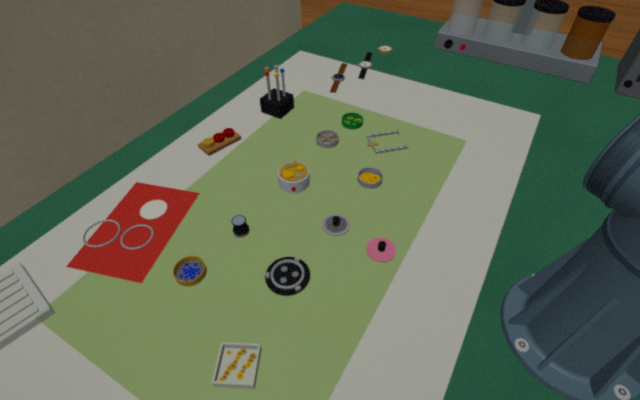

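Top view: plates basket (406,211), wheels (440,138), green look-alike (488,145), screws (220,133), lid (331,213), pink lid (327,264), carrier (261,206), loupe (279,138), clock (361,142), bail (477,200), tray (180,219). The side view shows the same layout. Next I measure the centres in both views.

```bash
cat > h.py <<'E'
from bench import ctrl
import cv2,numpy as np
def cam(n):
    i=ctrl.camera_info(n); K=np.array([[i['fx'],0,i['cx']],[0,i['fy'],i['cy']],[0,0,1.]])
    return K,np.array(i['dist_coeffs'],float),np.array(i['T'])
def world(n,uv,z):            # pixels -> points on plane z
    K,D,T=cam(n); r=cv2.undistortPoints(np.float64(uv).reshape(-1,1,2),K,D).reshape(-1,2)
    r=np.c_[r,np.ones(len(r))]@T[:3,:3].T; o=T[:3,3]
    return o+r*((z-o[2])/r[:,2])[:,None]
def proj(n,P):
    K,D,T=cam(n); I=np.linalg.inv(T)
    return cv2.projectPoints(np.float64(P).reshape(-1,1,3),cv2.Rodrigues(I[:3,:3])[0],I[:3,3],K,D)[0].reshape(-1,2)
def cloud(n,d):
    K,D,T=cam(n); v,u=np.mgrid[:400,:640]
    r=cv2.undistortPoints(np.float64(np.dstack([u,v])).reshape(-1,1,2),K,D).reshape(400,640,2)
    return (np.dstack([r,np.ones((400,640))])*d[...,None])@T[:3,:3].T+T[:3,3]
def circ(P):                  # least-squares circle on xy
    A=np.c_[2*P[:,:2],np.ones(len(P))]; s=np.linalg.lstsq(A,(P[:,:2]**2).sum(1),rcond=None)[0]
    return s[:2],np.sqrt(s[2]+s[:2]@s[:2])
E
python3 - <<'E'
from h import *
N=dict(plates=(406,211),wheels=(440,138),screws=(220,133),lid=(331,213),carrier=(261,206),clock=(361,142),loupe=(279,138),pink=(327,264))
H=dict(plates=.02,wheels=.02,screws=.02,lid=.007,carrier=.01,clock=.03,loupe=.034,pink=.007)
C={n:cloud(n,np.load(n+"0.npy")) for n in("top","side")}
for k,uv in N.items():
    c=world("top",[uv],H[k])[0][:2]
    for n in C:
        P=C[n].reshape(-1,3); m=(np.hypot(*(P[:,:2]-c).T)<.05); P=P[m]
        b=np.median(P[P[:,2]<.003+np.percentile(P[:,2],5)][:,2])
        Q=P[P[:,2]>H[k]*.6]
        (cc),r=cv2.minEnclosingCircle(np.float32(Q[:,:2]*1000)) if len(Q)>5 else ((0,0),0)
        print(k,n,np.round(c*1000,1),"bench z",round(b*1000,1),"top z",np.round(np.percentile(P[:,2],[90,99])*1000,1),len(Q),np.round(cc,1),round(r,1))
im=cv2.imread("pics/top0.png"); im=cv2.convertScaleAbs(im,alpha=1.8)
t=[cv2.resize(im[v-22:v+23,u-22:u+23],(260,260),interpolation=cv2.INTER_CUBIC) for u,v in [N[k] for k in("plates","wheels","screws","lid","carrier","clock")]]
cv2.imwrite("pics/crops.png",np.vstack([np.hstack(t[:3]),np.hstack(t[3:])]))
E
```

```text
plates top [ 449.2 -162.2] bench z 0.4 top z [12.6 22.4] 220 [ 447.4 -163.5] 29.0
plates side [ 449.2 -162.2] bench z 0.4 top z [16.2 21.2] 183 [ 446.  -162.5] 29.8
wheels top [ 602.1 -239.6] bench z 0.6 top z [13.6 22.6] 201 [ 604.6 -240.2] 28.5
wheels side [ 602.1 -239.6] bench z 0.4 top z [16.4 20.4] 177 [ 601.  -239.8] 30.5
screws top [623.8 228.3] bench z 0.9 top z [11.9 22.5] 155 [624.  229.6] 29.4
screws side [623.8 228.3] bench z 0.7 top z [15.  21.1] 266 [621.7 231.2] 29.7
lid top [448.8  -6.1] bench z 0.6 top z [ 9.6 26.7] 668 [449.3  -6.7] 49.5
lid side [448.8  -6.1] bench z 0.5 top z [ 8.5 25.4] 495 [446.2  -5.9] 30.3
carrier top [466.2 141.8] bench z 1.0 top z [10.1 13.4] 734 [464.7 144.1] 45.6
carrier side [466.2 141.8] bench z 0.7 top z [ 9.3 11.3] 628 [464.3 145.4] 40.9
clock top [594.8 -71.9] bench z 1.0 top z [38.6 42.3] 962 [595.2 -69.2] 38.5
clock side [594.8 -71.9] bench z 0.4 top z [37.  39.9] 698 [593.3 -68.6] 38.2
loupe top [606.5  99.6] bench z 0.5 top z [15.5 37.5] 149 [609.6 102.7] 14.4
loupe side [606.5  99.6] bench z 0.5 top z [28.1 35.3] 173 [607.4 103. ] 14.8
pink top [342.3   4.2] bench z 0.5 top z [ 9.9 26.3] 716 [342.3   4.5] 49.4
pink side [342.3   4.2] bench z 0.5 top z [ 8.4 25.4] 583 [339.7   4.8] 29.7
```

View pics/crops.png

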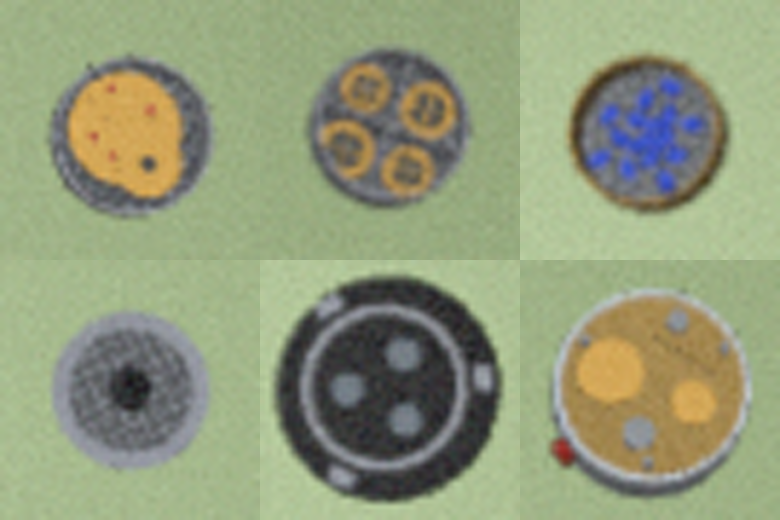

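```bash
cat >> h.py <<'E'
def centre(n,im,c,zt,zb,R=.045,dbg=0):   # mask centroid on plane zt, corrected for visible wall down to zb
    lab=cv2.cvtColor(im,cv2.COLOR_BGR2LAB).astype(float)
    uv=proj(n,[[c[0],c[1],zt]])[0]; v,u=np.mgrid[:400,:640]
    px=np.abs(proj(n,[[c[0],c[1]+.01,zt]])[0]-uv).max()*100
    dd=np.hypot(u-uv[0],v-uv[1]); ring=(dd>R*px*1.15)&(dd<R*px*1.4)
    bg=np.median(lab[ring],0); e=np.abs(lab-bg)*[.5,1,1]; m=((e.sum(2)>14)&(dd<R*px*1.3)).astype(np.uint8)
    m=cv2.morphologyEx(m,cv2.MORPH_OPEN,np.ones((3,3)))
    cs,_=cv2.findContours(m,cv2.RETR_EXTERNAL,cv2.CHAIN_APPROX_NONE)
    k=max(cs,key=lambda k:cv2.contourArea(k)); h=cv2.convexHull(k).reshape(-1,2)
    W=world(n,h,zt)[:,:2]*1000; M=cv2.moments(np.float32(W)); g=np.array([M['m10'],M['m01']])/M['m00']
    o=cam(n)[2][:3,3]*1000; s=(zt-zb)*1000*(g-o[:2])/(o[2]-zb*1000)
    return g+s/2, np.sqrt(abs(M['m00'])/np.pi), np.ptp(W,0)
E
python3 - <<'E'
from h import *
O=dict(plates=(.448,-.163,.02,.004,.029),wheels=(.603,-.24,.02,.004,.029),screws=(.623,.230,.02,.004,.029),lid=(.448,-.006,.007,.004,.029),carrier=(.465,.144,.004,0,.042),pink=(.342,.004,.007,.004,.029),loupe=(.607,.102,.034,0,.02),clock=(.595,-.07,.036,0,.036))
for k,(x,y,a,b,r) in O.items():
    for n in("top","side"):
        g,R,w=centre(n,cv2.imread(f"pics/{n}0.png"),(x,y),a,b,r); print(k,n,g.round(1),R.round(1),w.round(1))
E
```

```text
plates top [ 447.1 -164.1] 28.8 [56.4 56.7]
plates side [ 450.9 -169.9] 23.8 [46.1 52. ]
wheels top [ 604.9 -241.1] 29.4 [58.4 59.8]
wheels side [ 591.8 -245. ] 3.6 [8.4 9.7]
screws top [624.1 230.9] 29.4 [57.4 58.8]
screws side [631.  225.9] 27.6 [60.1 55.2]
lid top [448.6  -6.3] 28.3 [55.2 55.1]
lid side [448.4  -8. ] 23.3 [46.9 47.3]
carrier top [467.5 144. ] 42.0 [83.4 83.7]
carrier side [466.2 142.7] 41.4 [84.2 85.7]
pink top [341.5   5. ] 28.8 [56.3 56.7]
pink side [342.4   2.5] 27.9 [52.5 61.9]
loupe top [608.9 101.9] 17.7 [36.6 33.7]
loupe side [616.6  95.4] 16.4 [35.5 32.5]
clock top [595.4 -71.2] 36.4 [74.3 69.4]
clock side [607.5 -87.1] 29.6 [62.7 61.5]
```

{"op": "step_arm", "data": {"motion": [[10, -16, 31, -4.3, 0, 0, 0], [20, -33, 62, -8.5, 0, 0, 0], [30, -50, 94, -12.8, 0, 0, 0], [40, -66, 125, -17.1, 0, 0, 0], [50, -83, 156, -17.1, 0, 0, 0], [60, -100, 188, -17.1, 0, 0, 0], [70, -116, 220, -17.1, 0, 0, 0], [80, -132, 250, -17.1, 0, 0, 20], [80, -132, 250, -17.1, 0, 0, 40]]}}

```text
time_s: 1.23
eef_pos: [0.37, 0.348, 0.1502]
eef_rot: [0.706, 0.001, 0.708, -0.002]
wrist_force: [0.2, 0.2, -0.3]
opening: 0.845
```

{"op": "step_arm", "data": {"motion": [[4, -51, 8, 0, 0, 0, 40], [8, -102, 16, 0, 0, 0, 40], [12, -153, 24, 0, 0, 0, 40], [16, -204, 32, 0, 0, 0, 40], [20, -256, 40, 0, 0, 0, 40], [24, -307, 47, 0, 0, 0, 40], [28, -358, 55, 0, 0, 0, 40], [32, -410, 63, 0, 0, 0, 40], [36, -461, 70, 0, 0, 0, 40], [40, -512, 77, 0, 0, 0, 40]]}}

```text
time_s: 2.48
eef_pos: [0.4465, -0.1632, 0.1114]
eef_rot: [0.707, 0.0, 0.707, 0.0]
wrist_force: [1.0, 0.7, -0.0]
opening: 0.846
```

{"op": "step_arm", "data": {"motion": [[15, 0, 0, 0, 0, 0, 40], [30, 0, 0, 0, 0, 0, 40], [40, 0, 0, 0, 0, 0, 40], [40, 0, 0, 0, 0, 0, 40]]}}

```text
time_s: 2.98
eef_pos: [0.4454, -0.1605, 0.0702]
eef_rot: [0.706, 0.0, 0.708, 0.001]
wrist_force: [1.1, 0.7, 0.1]
opening: 0.844
```

Run:
```python
from h import *
o=ctrl.get_obs();print(np.round(o['eef_pos'],4),np.round(o['eef_rot'],4),np.round(o['q'],3))
p=proj("side",[o['eef_pos']])[0];print(p)
u,v=p.astype(int)
im,_=ctrl.camera("side");t,_=ctrl.camera("top");q=proj("top",[o['eef_pos']])[0].astype(int);print(q)
a=cv2.resize(im[v-60:v+70,u-65:u+65,::-1],(400,400),interpolation=3);b=cv2.resize(t[q[1]-65:q[1]+65,q[0]-65:q[0]+65,::-1],(400,400),interpolation=3)
cv2.imwrite("pics/g1.png",np.hstack([a,b]))
```

```text
[ 0.4454 -0.1605  0.0702] [0.7063 0.     0.7079 0.0011] [-0.597  0.178  1.978  0.     0.988 -2.17 ]
[371.87404148 158.50953213]
[408 211]
```

View pics/g1.png

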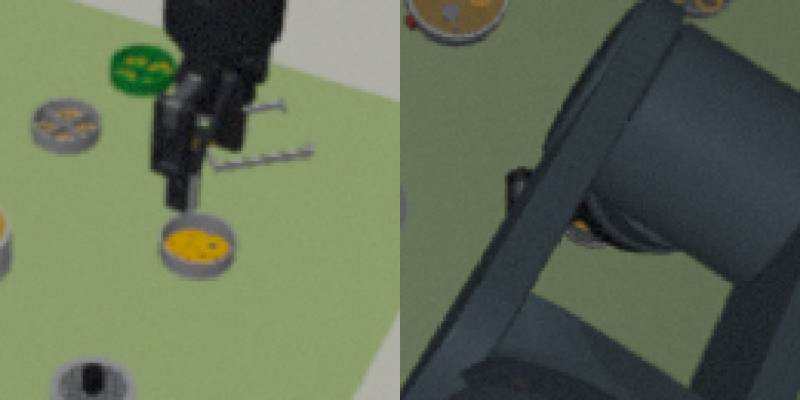

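The side view shows the open fingers above the plates basket (crop 200,245). The wrist hides it in the top view. I correct by about 3.5 mm and descend.

{"op": "step_arm", "data": {"motion": [[10, -2, 1, 0, 0, 0, 40], [25, -3.5, 1.7, 0, 0, 0, 40], [35, -3.5, 1.7, 0, 0, 0, 40], [35, -3.5, 1.7, 0, 0, 0, 40], [35, -3.5, 1.7, 0, 0, 0, 40]]}}

```text
time_s: 3.7
eef_pos: [0.4479, -0.1658, 0.0362]
eef_rot: [0.707, 0.0, 0.707, -0.0]
wrist_force: [0.3, -0.1, 0.4]
opening: 0.841
```

{"op": "step_arm", "data": {"motion": [[15, 0.5, -0.5, 0, 0, 0, 40], [28, 0.5, -0.5, 0, 0, 0, 40], [33, 0.5, -0.5, 0, 0, 0, 40], [33, 0.5, -0.5, 0, 0, 0, 40], [33, 0.5, -0.5, 0, 0, 0, 40]]}}

```text
time_s: 4.32
eef_pos: [0.4476, -0.1654, 0.0035]
eef_rot: [0.707, 0.0, 0.707, -0.0]
wrist_force: [-0.2, -0.4, 0.9]
opening: 0.843
```

```bash
cat >> h.py <<'E'
def rest(k=4):
    L=[]
    for _ in range(k): ctrl.camera("side"); o=ctrl.get_obs(); L.append(np.r_[np.array(o['eef_pos'])*1000,np.array(o['eef_rot'])*1000,o['wrist_force'],o['opening']])
    L=np.array(L); print("mean",L.mean(0).round(2)); print("std",L.std(0).round(2)[:3],o['time_s'])
E
python3 -c "
from h import *
rest()"
```

```text
mean [ 4.4767e+02 -1.6545e+02  3.6600e+00  7.0734e+02 -6.0000e-02  7.0687e+02
 -2.8000e-01  1.1000e-01  3.1000e-01  2.4000e-01  8.4000e-01]
std [0.02 0.01 0.03] 4.525
```

{"op": "step_arm", "data": {"motion": [[0, 1.4, -0.5, 0, 0, 0, 40], [0, 1.4, -0.5, 0, 0, 0, 60], [0, 1.4, -0.5, 0, 0, 0, 80], [0, 1.4, -0.5, 0, 0, 0, 100], [0, 1.4, -0.5, 0, 0, 0, 130], [0, 1.4, -0.5, 0, 0, 0, 130], [0, 1.4, -0.5, 0, 0, 0, 130]]}}

```text
time_s: 5.4
eef_pos: [0.4469, -0.164, 0.0041]
eef_rot: [0.707, -0.0, 0.707, -0.0]
wrist_force: [-3.6, 2.6, 11.0]
opening: 0.656
```

```bash
python3 -c "
from h import *
rest()"
```

```text
mean [ 4.4691e+02 -1.6395e+02  4.1100e+00  7.0703e+02 -5.0000e-02  7.0719e+02
 -6.0000e-02 -3.6100e+00  1.4800e+00  1.0680e+01  6.6000e-01]
std [0.01 0.01 0.01] 5.6
```

{"op": "step_arm", "data": {"motion": [[-3, 0, 0, 0, 0, 0, 130], [-10, 0, 0, 0, 0, 0, 130], [-20, 0, 0, 0, 0, 0, 130], [-35, 0, 0, 0, 0, 0, 130], [-50, 0, 0, 0, 0, 0, 130], [-65, 0, 0, 0, 0, 0, 130], [-75, 0, 0, 0, 0, 0, 130], [-80, 0, 0, 0, 0, 0, 130], [-80, 0, 0, 0, 0, 0, 130]]}}

```text
time_s: 6.72
eef_pos: [0.4469, -0.1639, 0.0835]
eef_rot: [0.707, 0.0, 0.707, -0.0]
wrist_force: [-0.5, -0.8, -1.2]
opening: 0.657
```

Run:
```python
from h import *
rest()
o=ctrl.get_obs(); u,v=proj("side",[o['eef_pos']])[0].astype(int)
im,_=ctrl.camera("side")
cv2.imwrite("pics/g2.png",cv2.resize(im[v-60:v+70,u-65:u+65,::-1],(500,500),interpolation=3))
```

```text
mean [ 4.4650e+02 -1.6361e+02  8.2860e+01  7.0684e+02  3.2000e-01  7.0737e+02
  5.0000e-02 -1.4000e-01 -1.3000e-01 -1.3900e+00  6.5000e-01]
std [0.09 0.06 0.16] 6.925
```

View pics/g2.png

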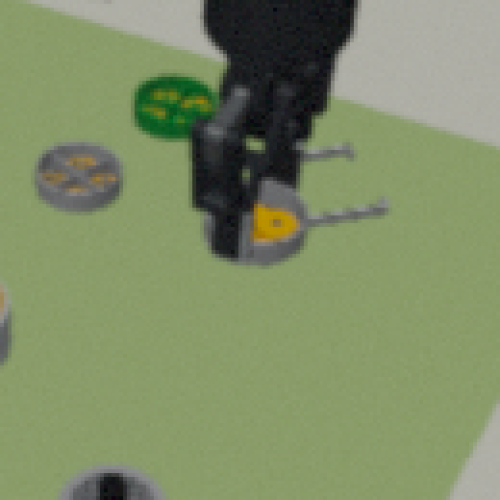

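Plates basket (crop 255,225) held level between the pads, about 1.2 N. Now I carry it to the carrier.

{"op": "step_arm", "data": {"motion": [[-6, 12, 1, 0, 0, 0, 130], [-12, 42, 3, 0, 0, 0, 130], [-18, 80, 5, 0, 0, 0, 130], [-18, 120, 8, 0, 0, 0, 130], [-18, 160, 11, 0, 0, 0, 130], [-18, 200, 14, 0, 0, 0, 130], [-18, 240, 17, 0, 0, 0, 130], [-18, 275, 19, 0, 0, 0, 130], [-18, 298, 20, 0, 0, 0, 130], [-18, 308, 21, 0, 0, 0, 130]]}}

```text
time_s: 8.22
eef_pos: [0.4674, 0.1458, 0.1014]
eef_rot: [0.707, -0.001, 0.707, 0.001]
wrist_force: [0.4, 0.0, 0.2]
opening: 0.657
```

{"op": "step_arm", "data": {"motion": [[10, 0, 0, 0, 0, 0, 130], [30, 0, 0, 0, 0, 0, 130], [50, 0, 0, 0, 0, 0, 130], [60, 0, 0, 0, 0, 0, 130], [60, 0, 0, 0, 0, 0, 130]]}}

```text
time_s: 8.85
eef_pos: [0.4672, 0.1435, 0.0404]
eef_rot: [0.706, 0.0, 0.708, -0.001]
wrist_force: [0.1, -0.0, -0.6]
opening: 0.655
```

Run:
```python
from h import *
rest()
im,_=ctrl.camera("side");t,_=ctrl.camera("top")
c=[.4675,.144,.02]
f=lambda im,n,r:(lambda p:cv2.resize(im[p[1]-r:p[1]+r,p[0]-r:p[0]+r,::-1],(400,400),interpolation=3))(proj(n,[c])[0].astype(int))
cv2.imwrite("pics/c1.png",np.hstack([f(im,"side",50),f(t,"top",40)]))
```

```text
mean [ 4.6839e+02  1.4390e+02  4.1700e+01  7.0734e+02  2.8000e-01  7.0688e+02
 -2.8000e-01 -9.0000e-02  2.2000e-01 -9.1000e-01  6.6000e-01]
std [0.29 0.14 0.33] 9.05
```

View pics/c1.png

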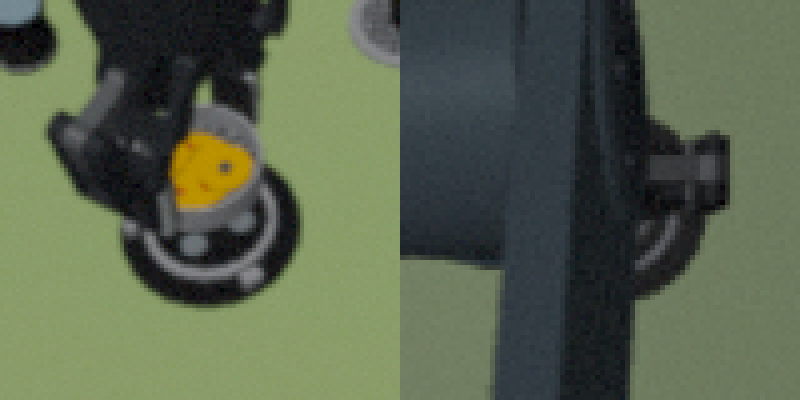

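The side view shows the basket held level above the ring and roughly centred. I lower it.

{"op": "step_arm", "data": {"motion": [[8, 0, -0.4, 0, 0, 0, 130], [16, 0, -0.8, 0, 0, 0, 130], [22, 0, -0.8, 0, 0, 0, 130], [25, 0, -0.8, 0, 0, 0, 130], [26, 0, -0.8, 0, 0, 0, 130], [27, 0, -0.8, 0, 0, 0, 130], [28, 0, -0.8, 0, 0, 0, 130], [29, 0, -0.8, 0, 0, 0, 130], [30, 0, -0.8, 0, 0, 0, 130], [30, 0, -0.8, 0, 0, 0, 130]]}}

```text
time_s: 10.4
eef_pos: [0.4671, 0.1442, 0.0112]
eef_rot: [0.707, 0.0, 0.707, -0.0]
wrist_force: [0.9, 0.1, -0.5]
opening: 0.653
```

{"op": "step_arm", "data": {"motion": [[0.5, 0, 0, 0, 0, 0, 130], [1, 0, 0, 0, 0, 0, 130], [1.5, 0, 0, 0, 0, 0, 130], [1.5, 0, 0, 0, 0, 0, 130]]}}

```text
time_s: 10.9
eef_pos: [0.4672, 0.1442, 0.0102]
eef_rot: [0.707, 0.0, 0.707, -0.0]
wrist_force: [-1.8, -0.5, 4.6]
opening: 0.656
```

Contact at the expected seated height (10.2 against 10.1 mm). Release.

{"op": "step_arm", "data": {"motion": [[0, 0, 0, 0, 0, 0, 80], [0, 0, 0, 0, 0, 0, 60], [0, 0, 0, 0, 0, 0, 40], [0, 0, 0, 0, 0, 0, 40], [0, 0, 0, 0, 0, 0, 40]]}}

```text
time_s: 11.52
eef_pos: [0.4672, 0.1441, 0.0098]
eef_rot: [0.707, 0.0, 0.707, -0.0]
wrist_force: [0.6, 0.3, -0.6]
opening: 0.841
```

{"op": "step_arm", "data": {"motion": [[-10, 0, 0, 0, 0, 0, 40], [-30, 0, 0, 0, 0, 0, 40], [-60, 0, 0, 0, 0, 0, 40], [-100, -40, 15, 0, 0, 0, 40], [-110, -95, 30, 0, 0, 0, 40], [-110, -150, 50, 0, 0, 0, 40], [-110, -205, 70, 0, 0, 0, 40], [-110, -260, 90, 0, 0, 0, 40], [-110, -315, 110, 0, 0, 0, 40], [-110, -370, 130, 0, 0, 0, 40]]}}

```text
time_s: 12.78
eef_pos: [0.5976, -0.2278, 0.1207]
eef_rot: [0.707, 0.0, 0.707, -0.0]
wrist_force: [1.0, 0.1, 0.2]
opening: 0.843
```

Run:
```python
from h import *
rest(2)
im,_=ctrl.camera("side");t,d=ctrl.camera("top")
cv2.imwrite("pics/t2.png",t[:,:,::-1])
c=[.4675,.144,.02]
f=lambda im,n,r:(lambda p:cv2.resize(im[p[1]-r:p[1]+r,p[0]-r:p[0]+r,::-1],(400,400),interpolation=3))(proj(n,[c])[0].astype(int))
cv2.imwrite("pics/c2.png",np.hstack([f(im,"side",50),f(t,"top",30)]))
```

```text
mean [ 5.9885e+02 -2.3375e+02  1.2099e+02  7.0827e+02  1.7000e-01  7.0593e+02
 -3.2200e+00 -5.3000e-01 -1.6900e+00  6.0000e-01  8.4000e-01]
std [0.48 1.68 0.16] 12.875
```

View pics/c2.png

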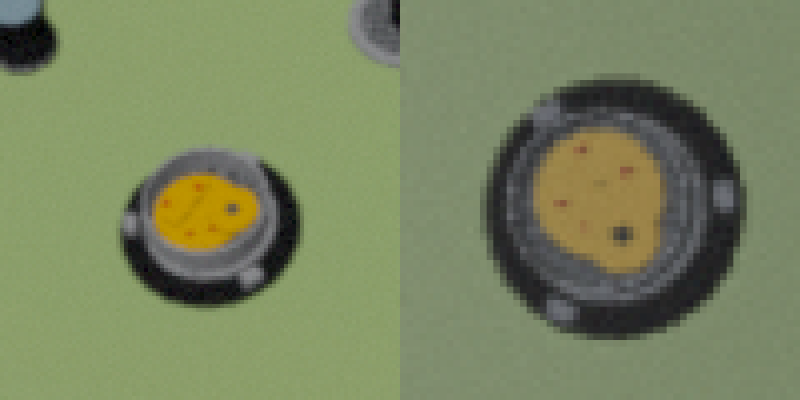

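The plates basket sits level inside the ring, in both crops. On to the wheels basket.

{"op": "step_arm", "data": {"motion": [[20, -3, 3, 0, 0, 0, 40], [45, -6, 5, 0, 0, 0, 40], [65, -6, 5, 0, 0, 0, 40], [75, -6, 5, 0, 0, 0, 40], [75, -6, 5, 0, 0, 0, 40], [75, -6, 5, 0, 0, 0, 40], [75, -6, 5, 0, 0, 0, 40]]}}

```text
time_s: 13.85
eef_pos: [0.6027, -0.2323, 0.0459]
eef_rot: [0.708, -0.0, 0.707, -0.0]
wrist_force: [0.1, -0.9, 0.2]
opening: 0.842
```

Run:
```python
from h import *
rest(2)
im,_=ctrl.camera("side")
u,v=proj("side",[[.605,-.241,.02]])[0].astype(int)
cv2.imwrite("pics/w1.png",cv2.resize(im[v-40:v+40,u-40:u+40,::-1],(400,400),interpolation=3))
```

```text
mean [ 6.0253e+02 -2.3222e+02  4.5700e+01  7.0756e+02 -1.4000e-01  7.0665e+02
 -4.2000e-01  2.7000e-01 -8.4000e-01  9.6000e-01  8.4000e-01]
std [0.07 0.03 0.09] 13.95
```

View pics/w1.png

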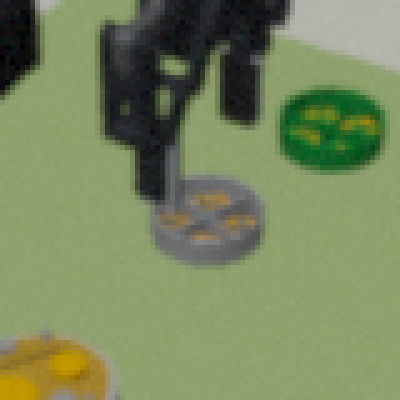

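Fingers above the wheels basket (crop 208,220), and the green one (332,130) is well clear. Shift, descend, grip.

{"op": "step_arm", "data": {"motion": [[0, -5, 1.5, 0, 0, 0, 40], [0, -8.9, 2.3, 0, 0, 0, 40], [10, -8.9, 2.3, 0, 0, 0, 40], [25, -8.9, 2.3, 0, 0, 0, 40], [37, -8.9, 2.3, 0, 0, 0, 40], [42, -8.9, 2.3, 0, 0, 0, 40], [42, -8.9, 2.3, 0, 0, 0, 40], [42, -8.9, 2.3, 0, 0, 0, 40]]}}

```text
time_s: 15.0
eef_pos: [0.6047, -0.241, 0.0032]
eef_rot: [0.707, -0.0, 0.707, -0.0]
wrist_force: [0.7, 0.1, 0.3]
opening: 0.84
```

```bash
python3 -c "
from h import *
rest(2)"
```

```text
mean [ 6.0477e+02 -2.4103e+02  3.4200e+00  7.0745e+02 -1.0000e-01  7.0676e+02
 -3.2000e-01 -3.2000e-01 -2.0000e-02  1.0000e-01  8.5000e-01]
std [0.   0.   0.02] 15.1
```

{"op": "step_arm", "data": {"motion": [[-0.7, 0, 0, 0, 0, 0, 60], [-0.7, 0, 0, 0, 0, 0, 80], [-0.7, 0, 0, 0, 0, 0, 100], [-0.7, 0, 0, 0, 0, 0, 130], [-0.7, 0, 0, 0, 0, 0, 130], [-0.7, 0, 0, 0, 0, 0, 130], [-0.7, 0, 0, 0, 0, 0, 130]]}}

```text
time_s: 15.98
eef_pos: [0.6047, -0.2411, 0.0048]
eef_rot: [0.707, -0.0, 0.707, -0.0]
wrist_force: [-2.1, 0.9, 7.6]
opening: 0.658
```

{"op": "step_arm", "data": {"motion": [[-3, 0, 0, 0, 0, 0, 130], [-10, 0, 0, 0, 0, 0, 130], [-20, 0, 0, 0, 0, 0, 130], [-35, 0, 0, 0, 0, 0, 130], [-55, 0, 0, 0, 0, 0, 130], [-75, 0, 0, 0, 0, 0, 130], [-95, 0, 0, 0, 0, 0, 130], [-112, 0, 0, 0, 0, 0, 130], [-120, 0, 0, 0, 0, 0, 130], [-120, 0, 0, 0, 0, 0, 130]]}}

```text
time_s: 17.23
eef_pos: [0.6046, -0.241, 0.1241]
eef_rot: [0.707, -0.0, 0.707, -0.0]
wrist_force: [0.0, -0.9, -0.4]
opening: 0.653
```

{"op": "step_arm", "data": {"motion": [[0, 8, -3, 0, 0, 0, 130], [0, 26, -9, 0, 0, 0, 130], [0, 54, -19, 0, 0, 0, 130], [0, 88, -31, 0, 0, 0, 130], [0, 124, -44, 0, 0, 0, 130], [0, 160, -57, 0, 0, 0, 130], [0, 196, -70, 0, 0, 0, 130], [0, 232, -83, 0, 0, 0, 130], [0, 268, -96, 0, 0, 0, 130], [0, 300, -107, 0, 0, 0, 130]]}}

```text
time_s: 18.48
eef_pos: [0.4954, 0.0615, 0.1229]
eef_rot: [0.707, -0.0, 0.708, 0.0]
wrist_force: [1.3, 0.4, -0.1]
opening: 0.657
```

{"op": "step_arm", "data": {"motion": [[5, 30, -11, 0, 0, 0, 130], [15, 56, -20, 0, 0, 0, 130], [30, 74, -26, 0, 0, 0, 130], [45, 83, -29, 0, 0, 0, 130], [60, 85, -30, 0, 0, 0, 130], [65, 85, -30, 0, 0, 0, 130], [65, 85, -30, 0, 0, 0, 130], [65, 85, -30, 0, 0, 0, 130]]}}

```text
time_s: 19.48
eef_pos: [0.4682, 0.1438, 0.0589]
eef_rot: [0.707, 0.0, 0.707, -0.0]
wrist_force: [-0.1, 0.1, -0.3]
opening: 0.651
```

```bash
python3 -c "
from h import *
rest(2)"
```

```text
mean [ 4.6811e+02  1.4394e+02  5.9020e+01  7.0749e+02  3.7000e-01  7.0672e+02
 -3.6000e-01  5.8000e-01 -2.0000e-01 -6.9000e-01  6.5000e-01]
std [0.03 0.04 0.01] 19.575
```

Descend 31 to z = 28, slowly near the end.

{"op": "step_arm", "data": {"motion": [[8, 0.2, -0.5, 0, 0, 0, 130], [16, 0.2, -0.9, 0, 0, 0, 130], [22, 0.2, -0.9, 0, 0, 0, 130], [25, 0.2, -0.9, 0, 0, 0, 130], [27, 0.2, -0.9, 0, 0, 0, 130], [28, 0.2, -0.9, 0, 0, 0, 130], [29, 0.2, -0.9, 0, 0, 0, 130], [30, 0.2, -0.9, 0, 0, 0, 130], [31, 0.2, -0.9, 0, 0, 0, 130], [31, 0.2, -0.9, 0, 0, 0, 130]]}}

```text
time_s: 20.82
eef_pos: [0.4665, 0.1444, 0.0274]
eef_rot: [0.707, 0.0, 0.707, -0.0]
wrist_force: [-0.1, -0.0, -1.1]
opening: 0.656
```

{"op": "step_arm", "data": {"motion": [[0.5, 0, 0, 0, 0, 0, 130], [1, 0, 0, 0, 0, 0, 130], [1.5, 0, 0, 0, 0, 0, 130], [1.5, 0, 0, 0, 0, 0, 130]]}}

```text
time_s: 21.32
eef_pos: [0.4667, 0.1445, 0.0268]
eef_rot: [0.707, -0.0, 0.707, -0.0]
wrist_force: [-4.2, -0.0, 8.8]
opening: 0.656
```

Seated at 26.8 mm as predicted. Release and go to the screws basket.

{"op": "step_arm", "data": {"motion": [[0, 0, 0, 0, 0, 0, 80], [0, 0, 0, 0, 0, 0, 60], [0, 0, 0, 0, 0, 0, 40], [0, 0, 0, 0, 0, 0, 40], [0, 0, 0, 0, 0, 0, 40]]}}

```text
time_s: 21.95
eef_pos: [0.4665, 0.1444, 0.0259]
eef_rot: [0.707, 0.0, 0.707, -0.0]
wrist_force: [-0.6, 0.4, 0.3]
opening: 0.842
```

{"op": "step_arm", "data": {"motion": [[-10, 0, 0, 0, 0, 0, 40], [-30, 0, 0, 0, 0, 0, 40], [-60, 0, 0, 0, 0, 0, 40], [-80, 18, 32, 0, 0, 0, 40], [-80, 40, 72, 0, 0, 0, 40], [-70, 62, 112, 0, 0, 0, 40], [-60, 80, 146, 0, 0, 0, 40], [-40, 86.4, 157.4, 0, 0, 0, 40], [-25, 86.4, 157.4, 0, 0, 0, 40], [-25, 86.4, 157.4, 0, 0, 0, 40]]}}

```text
time_s: 23.2
eef_pos: [0.622, 0.2303, 0.0494]
eef_rot: [0.706, -0.0, 0.709, -0.0]
wrist_force: [-0.9, 0.3, 0.0]
opening: 0.843
```

Run:
```python
from h import *
rest(3)
im,_=ctrl.camera("side")
def f(c,r):
    u,v=proj("side",[c])[0].astype(int); return cv2.resize(im[max(0,v-r):v+r,u-r:u+r,::-1],(400,400),interpolation=3)
cv2.imwrite("pics/s1.png",np.hstack([f([.4675,.144,.03],45),f([.624,.231,.03],55)]))
```

```text
mean [ 6.2343e+02  2.3049e+02  5.1320e+01  7.0694e+02  1.4000e-01  7.0728e+02
 -2.4000e-01  5.3000e-01  2.5000e-01 -3.0000e-01  8.4000e-01]
std [0.49 0.09 0.59] 23.35
```

View pics/s1.png

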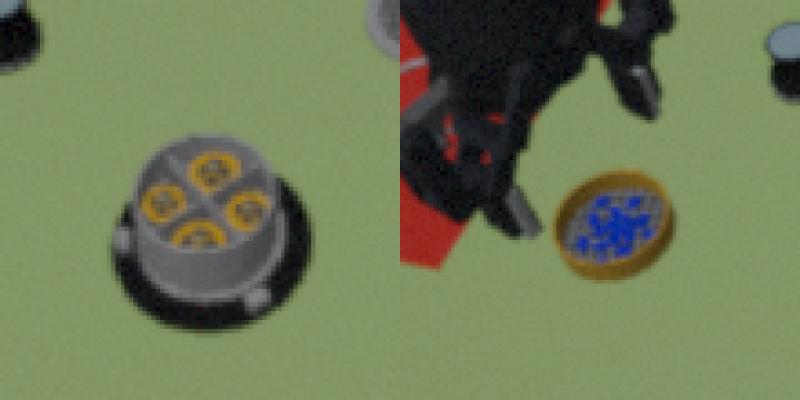

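The stack looks level with the wheels basket nested, and the fingers straddle the screws basket. Descend and grip.

{"op": "step_arm", "data": {"motion": [[10, 0.4, 0.2, 0, 0, 0, 40], [25, 0.4, 0.2, 0, 0, 0, 40], [38, 0.4, 0.2, 0, 0, 0, 40], [45, 0.4, 0.2, 0, 0, 0, 40], [47.5, 0.4, 0.2, 0, 0, 0, 40], [47.5, 0.4, 0.2, 0, 0, 0, 40], [47.5, 0.4, 0.2, 0, 0, 0, 40], [47.5, 0.4, 0.2, 0, 0, 0, 40]]}}

```text
time_s: 24.4
eef_pos: [0.6246, 0.2313, 0.004]
eef_rot: [0.707, 0.0, 0.707, -0.0]
wrist_force: [-0.3, -0.5, 0.0]
opening: 0.846
```

{"op": "step_arm", "data": {"motion": [[0, 0, 0, 0, 0, 0, 60], [0, 0, 0, 0, 0, 0, 80], [0, 0, 0, 0, 0, 0, 100], [0, 0, 0, 0, 0, 0, 130], [0, 0, 0, 0, 0, 0, 130], [0, 0, 0, 0, 0, 0, 130], [0, 0, 0, 0, 0, 0, 130]]}}

```text
time_s: 25.28
eef_pos: [0.6248, 0.2313, 0.0044]
eef_rot: [0.708, 0.0, 0.707, -0.0]
wrist_force: [-1.3, -0.2, 5.1]
opening: 0.656
```

{"op": "step_arm", "data": {"motion": [[-3, 0, 0, 0, 0, 0, 130], [-10, 0, 0, 0, 0, 0, 130], [-20, 0, 0, 0, 0, 0, 130], [-35, 0, 0, 0, 0, 0, 130], [-55, 0, 0, 0, 0, 0, 130], [-75, 0, 0, 0, 0, 0, 130], [-95, 0, 0, 0, 0, 0, 130], [-112, 0, 0, 0, 0, 0, 130], [-120, 0, 0, 0, 0, 0, 130], [-120, 0, 0, 0, 0, 0, 130]]}}

```text
time_s: 26.52
eef_pos: [0.6245, 0.2313, 0.1241]
eef_rot: [0.707, 0.0, 0.707, -0.0]
wrist_force: [-0.3, -0.2, -1.3]
opening: 0.656
```

{"op": "step_arm", "data": {"motion": [[0, -5, -9, 0, 0, 0, 130], [0, -16, -29, 0, 0, 0, 130], [0, -32, -57, 0, 0, 0, 130], [0, -48, -86, 0, 0, 0, 130], [0, -64, -115, 0, 0, 0, 130], [10, -78, -140, 0, 0, 0, 130], [25, -85, -153, 0, 0, 0, 130], [40, -87, -157, 0, 0, 0, 130], [50, -87, -157, 0, 0, 0, 130], [50, -87, -157, 0, 0, 0, 130]]}}

```text
time_s: 27.78
eef_pos: [0.4669, 0.1444, 0.0725]
eef_rot: [0.706, 0.0, 0.708, -0.0]
wrist_force: [0.2, 0.4, -0.7]
opening: 0.657
```

```bash
python3 -c "
from h import *
rest(6)"
```

```text
mean [ 4.6774e+02  1.4444e+02  7.3720e+01  7.0730e+02  6.0000e-02  7.0691e+02
 -2.0000e-02  1.2000e-01  2.9000e-01 -6.1000e-01  6.6000e-01]
std [0.16 0.02 0.29] 28.075
```

{"op": "step_arm", "data": {"motion": [[8, 0, 0, 0, 0, 0, 130], [16, 0, 0, 0, 0, 0, 130], [22, 0, 0, 0, 0, 0, 130], [25, 0, 0, 0, 0, 0, 130], [27, 0, 0, 0, 0, 0, 130], [28, 0, 0, 0, 0, 0, 130], [29, 0, 0, 0, 0, 0, 130], [30, 0, 0, 0, 0, 0, 130], [30.5, 0, 0, 0, 0, 0, 130], [30.5, 0, 0, 0, 0, 0, 130]]}}

```text
time_s: 29.32
eef_pos: [0.4672, 0.1443, 0.043]
eef_rot: [0.707, 0.0, 0.707, -0.0]
wrist_force: [-0.5, -0.2, -0.6]
opening: 0.655
```

{"op": "step_arm", "data": {"motion": [[0.5, 0, 0, 0, 0, 0, 130], [1, 0, 0, 0, 0, 0, 130], [1.5, 0, 0, 0, 0, 0, 130], [1.5, 0, 0, 0, 0, 0, 130]]}}

```text
time_s: 29.82
eef_pos: [0.4673, 0.1443, 0.0422]
eef_rot: [0.707, 0.0, 0.707, -0.0]
wrist_force: [-3.6, -1.1, 7.8]
opening: 0.651
```

Seated at 42.2 mm (42.4 expected). Release and go to the lid.

{"op": "step_arm", "data": {"motion": [[0, 0, 0, 0, 0, 0, 80], [0, 0, 0, 0, 0, 0, 60], [0, 0, 0, 0, 0, 0, 40], [0, 0, 0, 0, 0, 0, 40], [0, 0, 0, 0, 0, 0, 40]]}}

```text
time_s: 30.45
eef_pos: [0.4671, 0.1443, 0.0414]
eef_rot: [0.707, 0.0, 0.707, -0.0]
wrist_force: [0.8, 0.2, -0.0]
opening: 0.844
```

{"op": "step_arm", "data": {"motion": [[-10, 0, 0, 0, 0, 0, 40], [-30, 0, 0, 0, 0, 0, 40], [-60, 0, 0, 0, 0, 0, 40], [-60, -30, -4, 0, 0, 0, 40], [-60, -75, -10, 0, 0, 0, 70], [-50, -120, -15, 0, 0, 0, 100], [-30, -145, -18, 0, 0, 0, 130], [-20, -150.6, -18.7, 0, 0, 0, 150], [-20, -150.6, -18.7, 0, 0, 0, 150], [-20, -150.6, -18.7, 0, 0, 0, 150]]}}

```text
time_s: 31.7
eef_pos: [0.4489, -0.0056, 0.062]
eef_rot: [0.707, -0.0, 0.707, 0.0]
wrist_force: [0.0, -0.1, -0.0]
opening: 0.41
```

Run:
```python
from h import *
rest(5)
im,_=ctrl.camera("side")
def f(c,r):
    u,v=proj("side",[c])[0].astype(int); return cv2.resize(im[max(0,v-r):v+r,u-r:u+r,::-1],(400,400),interpolation=3)
cv2.imwrite("pics/l1.png",np.hstack([f([.4675,.144,.03],50),f([.448,-.006,.03],45)]))
```

```text
mean [ 4.4887e+02 -5.7000e+00  6.2020e+01  7.0743e+02 -3.9000e-01  7.0678e+02
  2.7000e-01  3.6000e-01 -9.0000e-02  1.4000e-01  4.1000e-01]
std [0.09 0.1  0.08] 31.95
```

View pics/l1.png

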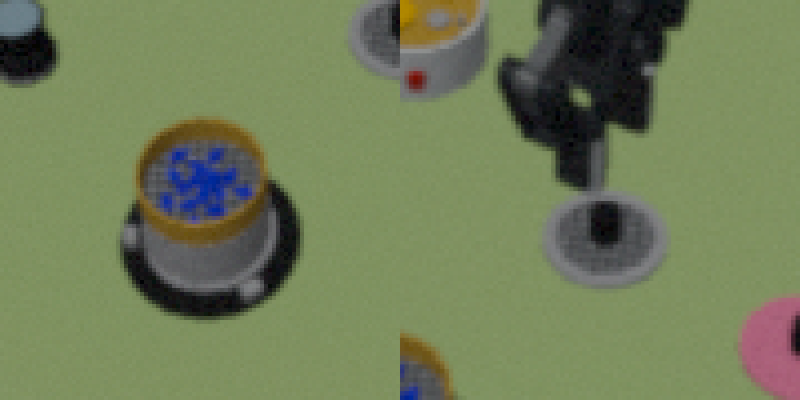

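All three baskets are nested level, and the hand is above the grey lid (crop 605,235). Descend and grip the knob.

{"op": "step_arm", "data": {"motion": [[12, -0.6, -0.2, 0, 0, 0, 150], [28, -0.6, -0.2, 0, 0, 0, 150], [42, -0.6, -0.2, 0, 0, 0, 150], [49, -0.6, -0.2, 0, 0, 0, 150], [51, -0.6, -0.2, 0, 0, 0, 150], [51, -0.6, -0.2, 0, 0, 0, 150], [51, -0.6, -0.2, 0, 0, 0, 150]]}}

```text
time_s: 32.88
eef_pos: [0.4487, -0.007, 0.0109]
eef_rot: [0.707, 0.0, 0.707, -0.0]
wrist_force: [0.2, 0.0, 0.1]
opening: 0.413
```

{"op": "step_arm", "data": {"motion": [[0, 0, 0, 0, 0, 0, 165], [0, 0, 0, 0, 0, 0, 180], [0, 0, 0, 0, 0, 0, 195], [0, 0, 0, 0, 0, 0, 210], [0, 0, 0, 0, 0, 0, 240], [0, 0, 0, 0, 0, 0, 240], [0, 0, 0, 0, 0, 0, 240]]}}

```text
time_s: 33.75
eef_pos: [0.4483, -0.007, 0.0107]
eef_rot: [0.707, 0.0, 0.707, -0.0]
wrist_force: [-2.0, -0.2, 7.0]
opening: 0.142
```

{"op": "step_arm", "data": {"motion": [[-3, 0, 0, 0, 0, 0, 240], [-10, 0, 0, 0, 0, 0, 240], [-22, 0, 0, 0, 0, 0, 240], [-40, 0, 0, 0, 0, 0, 240], [-60, 0, 0, 0, 0, 0, 240], [-80, 0, 0, 0, 0, 0, 240], [-97, 0, 0, 0, 0, 0, 240], [-105, 0, 0, 0, 0, 0, 240], [-105, 0, 0, 0, 0, 0, 240]]}}

```text
time_s: 34.88
eef_pos: [0.4486, -0.0071, 0.1162]
eef_rot: [0.708, -0.0, 0.707, -0.0]
wrist_force: [-0.1, 0.9, -0.7]
opening: 0.138
```

{"op": "step_arm", "data": {"motion": [[0, 6, 1, 0, 0, 0, 240], [0, 22, 3, 0, 0, 0, 240], [0, 45, 5, 0, 0, 0, 240], [0, 70, 8, 0, 0, 0, 240], [0, 95, 11, 0, 0, 0, 240], [5, 120, 14, 0, 0, 0, 240], [15, 140, 17, 0, 0, 0, 240], [25, 149, 18, 0, 0, 0, 240], [30, 151.4, 18, 0, 0, 0, 240], [30, 151.4, 18, 0, 0, 0, 240]]}}

```text
time_s: 36.12
eef_pos: [0.4657, 0.1443, 0.0848]
eef_rot: [0.707, 0.0, 0.708, -0.0]
wrist_force: [-0.5, 0.5, -0.6]
opening: 0.139
```

Run:
```python
from h import *
rest(5)
im,_=ctrl.camera("side")
def f(c,r):
    u,v=proj("side",[c])[0].astype(int); return cv2.resize(im[max(0,v-r):v+r,u-r:u+r,::-1],(400,400),interpolation=3)
cv2.imwrite("pics/l2.png",f([.4675,.144,.06],50))
```

```text
mean [ 4.6644e+02  1.4401e+02  8.5690e+01  7.0721e+02  3.5000e-01  7.0701e+02
 -4.1000e-01  1.4000e-01  4.2000e-01 -4.2000e-01  1.4000e-01]
std [0.19 0.06 0.21] 36.375
```

View pics/l2.png

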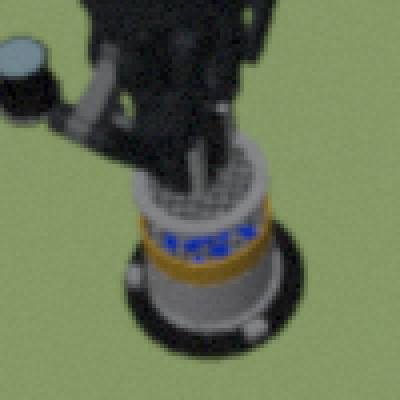

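The lid hangs level and centred over the stack. I lower about 20 mm to 65.5, then on to contact.

{"op": "step_arm", "data": {"motion": [[5, 0.3, 0, 0, 0, 0, 240], [10, 0.3, 0, 0, 0, 0, 240], [14, 0.3, 0, 0, 0, 0, 240], [16, 0.3, 0, 0, 0, 0, 240], [17, 0.3, 0, 0, 0, 0, 240], [18, 0.3, 0, 0, 0, 0, 240], [19, 0.3, 0, 0, 0, 0, 240], [20, 0.3, 0, 0, 0, 0, 240], [20.5, 0.3, 0, 0, 0, 0, 240], [20.5, 0.3, 0, 0, 0, 0, 240]]}}

```text
time_s: 37.67
eef_pos: [0.4662, 0.1448, 0.065]
eef_rot: [0.707, 0.0, 0.707, -0.0]
wrist_force: [0.4, 0.5, -0.7]
opening: 0.14
```

{"op": "step_arm", "data": {"motion": [[0.5, 0, 0, 0, 0, 0, 240], [1, 0, 0, 0, 0, 0, 240], [1.5, 0, 0, 0, 0, 0, 240], [1.5, 0, 0, 0, 0, 0, 240]]}}

```text
time_s: 38.17
eef_pos: [0.4666, 0.1448, 0.0646]
eef_rot: [0.707, 0.0, 0.707, -0.0]
wrist_force: [-4.2, -1.2, 10.3]
opening: 0.146
```

Seated at 64.6 mm (64.7 expected). Release, rise, and back off so both views are clear.

{"op": "step_arm", "data": {"motion": [[-0.5, 0, 0, 0, 0, 0, 215], [-0.5, 0, 0, 0, 0, 0, 190], [-0.5, 0, 0, 0, 0, 0, 160], [-0.5, 0, 0, 0, 0, 0, 130], [-0.5, 0, 0, 0, 0, 0, 130]]}}

```text
time_s: 38.8
eef_pos: [0.4662, 0.1448, 0.0639]
eef_rot: [0.707, 0.0, 0.707, -0.0]
wrist_force: [-0.7, -0.3, -0.7]
opening: 0.49
```

{"op": "step_arm", "data": {"motion": [[-10, 0, 0, 0, 0, 0, 130], [-30, 0, 0, 0, 0, 0, 130], [-60, 0, 0, 0, 0, 0, 130], [-80, -40, 0, 0, 0, 0, 130], [-80, -90, 0, 0, 0, 0, 130], [-80, -140, 0, 0, 0, 0, 130], [-80, -190, 0, 0, 0, 0, 130], [-80, -220, 0, 0, 0, 0, 130], [-80, -230, 0, 0, 0, 0, 130], [-80, -230, 0, 0, 0, 0, 130]]}}

```text
time_s: 40.05
eef_pos: [0.4663, -0.0853, 0.1443]
eef_rot: [0.707, 0.001, 0.707, -0.0]
wrist_force: [-0.3, 0.2, 0.1]
opening: 0.492
```

Run:
```python
from h import *
rest(2)
im,ds=ctrl.camera("side");t,dt=ctrl.camera("top")
for n,d in(("side",ds),("top",dt)):
    P=cloud(n,d).reshape(-1,3)*1000; c=P[np.hypot(P[:,0]-467,P[:,1]-144)<35]
    L=c[(c[:,2]>52)&(c[:,2]<69)]; K=c[c[:,2]>72]
    A=np.c_[L[:,:2]-[467,144],np.ones(len(L))]; k=np.linalg.lstsq(A,L[:,2],rcond=None)[0]
    print(n,"plate z",np.median(L[:,2]).round(1),"tilt",k[:2].round(3),"mean xy",L.mean(0).round(1),"knob",K.mean(0).round(1),K[:,2].max().round(1))
p=proj("side",[[.4675,.144,.04]])[0].astype(int)
cv2.imwrite("pics/f1.png",cv2.resize(im[p[1]-45:p[1]+45,p[0]-45:p[0]+45,::-1],(400,400),interpolation=3)); cv2.imwrite("pics/f2.png",t[:,:,::-1])
cv2.imwrite("pics/f3.png",np.hstack([cv2.imread("pics/f1.png"),cv2.resize(t[:,:,::-1],(400,250))[:,:,:].repeat(1,0) if 0 else cv2.copyMakeBorder(cv2.resize(cv2.convertScaleAbs(t[100:300,130:530,::-1],alpha=1.6),(400,200)),100,100,0,0,0)]))
```

```text
mean [ 4.6613e+02 -8.4480e+01  1.4412e+02  7.0711e+02  1.6000e-01  7.0711e+02
  1.2000e-01 -3.9000e-01  1.3000e-01 -3.0000e-02  4.9000e-01]
std [0.03 0.19 0.06] 40.15
side plate z 61.4 tilt [ 0.027 -0.033] mean xy [462.  148.6  61. ] knob [463.7 146.9  78.1] 81.5
top plate z 62.5 tilt [0.009 0.014] mean xy [466.5 144.8  62.4] knob [466.6 145.2  79.8] 86.0
```

View pics/f3.png

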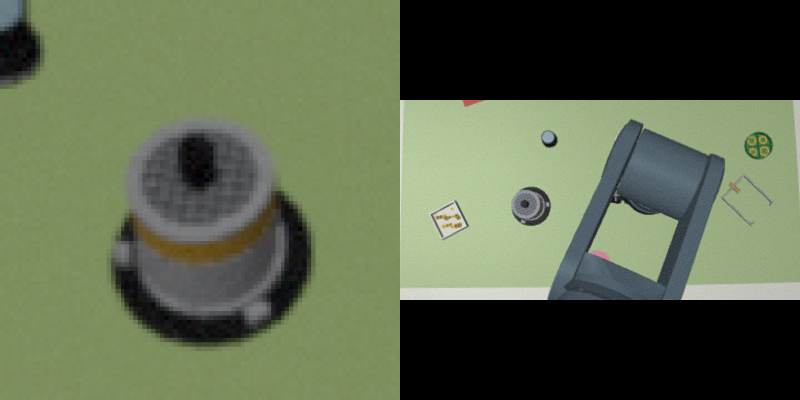

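The stack stands level with the lid on, with the plate at about 61 to 62.5 mm (61 expected). The bystanders in view are where they were. Hand in.

```bash
python3 -c "
from bench import ctrl
print(ctrl.hand_in())"
```

```text
the job is handed in; nothing more can be done
None
```

The carrier is loaded in the order asked: plates basket, wheels basket, screws basket, then the knobbed lid. I let go of each piece before fetching the next, and handed the job in at about 40 s.

- **Heights:** each piece made contact within 0.2 mm of its computed seated height. The tool stood at 10.2, 26.8, 42.2 and 64.6 mm, against 10.1, 26.8, 42.4 and 64.7 mm expected.
- **Forces:** readings after each move peaked at about 11 N. I did not log forces between readings.
- **Last pictures:** both views show the stack upright with the lid level. Depth put the lid plate at 61.4 mm (side) and 62.5 mm (top), where 61 mm is exact. The lid's tilt fitted to 0.01 rad in the top view and 0.03–0.04 rad in the side view. The side fit is coarser because the knob hides part of the plate and some wall points got in, so I trusted the top view and the contact height.
- **Camera disagreement:** the side camera's lid position differs from the top camera's by about 3–6 mm. The top camera agrees with the arm's own position.
- **Bystanders:** the loupe, parts tray, bail and green basket look unmoved by eye. The arm hid the clock and most of the pink lid in the last top picture. The arm did not go near either of them below about 60 mm.

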